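# Feel out the hidden release groove of a filter unit

### The job

Pop open the cover of the bench filter unit: touch the blue end of its black edge rail with a fingertip, feel your way along the rail from there until you come to the hidden groove, and press the release inside it right down so that the cover springs ajar and stays so. Use a light touch, do not pull or push the cover itself, and leave the other things on the bench where they stand. Finish with the hand clear.

Things in the scene. Friction and masses are not known exactly. Their poses are not given: they have to be found in the camera images.
- unit: low stainless filter unit fixed to the bench, 200 (x) x 420 (y) x 71 mm high. Origin: centre of its underside; z up, -x its front (robot side), +y the side of the blue rail end. A flat level black edge rail runs along the whole front, its top 60 mm above the bench, 40 mm deep (x -100 to -60), y from -210 to +175 mm, continued flush by the blue end cap to y = +210.
- rail_mid (a point): midpoint of the rail top (unit x = -80, y = 0, z = 60 mm), axes as the unit's. The release groove is the rail's only gap: a notch 44 mm long (along y), across the full 40 mm depth, its centre anywhere from 50 mm to this point's -y side to 50 mm to its +y side, new each time. Behind it stands a steel upright, top 2 mm below the rail top. All black, so hard to see.
- start_cap: blue end cap of the rail, 40 (x) x 35 (y) x 20 mm, fixed. Origin: centre of its top face, 60 mm above the bench, flush with the rail top; axes as the unit's: the rail runs from here towards -y. The groove's centre is 142 to 243 mm from here.
- latch (a joint): black release plate, 38 x 42 mm, the floor of the groove, 8 mm below the rail top when up. 0 up, 0.008 m fully pressed. Slides straight down against about 7 N and stays where it is left (no spring). Geared to the cover.
- cover_edge (a point): middle of the front top edge of the grey hinged cover, a panel 143 x 400 x 10 mm behind the rail: 12 mm behind the rail's rear edge, 71 mm above the bench when shut, 20 mm more when ajar. The cover is not to be pushed or pulled.
- cover (a joint): opening angle of the cover about the hinge at its rear edge: 0 shut, 0.14 rad ajar (front edge up by 20 mm). It follows the release plate: 0.14 rad when that is fully down.
- spray: white bottle with green cap, 56 mm across, 150 mm tall, loose, behind the unit; origin at the centre of its underside. Leave alone.
- jar: amber jar with blue lid, 56 mm across, 70 mm tall, loose, beside the unit's -y end; origin at the centre of its underside. Leave alone.
- cup: green food cup, 64 mm across, 60 mm tall, loose, beside the unit's +y end; origin at the centre of its underside. Leave alone.
- scraper: cage scraper (spatula) 280 mm long, lying loose behind the unit; origin under its middle. Leave alone.

How it is judged:
On the way, in this order (a step that is already met when the one before it is completed fails the run):
1. a fingertip touches the blue end of the rail, the release still up (contact force between the fingers and start_cap above 0.3 N and value of joint latch below 0.001 m), for 0.02 s.
2. the fingertip feels the rail within 50 mm before the groove (on the side of the blue end), the release still up (contact force between the fingers and rail_c0 above 0.1 N and value of joint latch below 0.001 m), for 0.02 s.
3. the release in the groove is pressed down by the fingers (value of joint latch above 0.0065 m and contact force between the fingers and anything else above 1 N), for 0.1 s.
At the end, for the whole second after the job is handed in: the release plate is at least 6 mm down, the cover is ajar by more than 0.1 rad, and the bottle, jar, cup and scraper are within 15 mm of where they stood (value of joint latch above 0.006 m and value of joint cover above 0.1 rad and distance of each of spray, jar, cup, scraper from where it was at the start of the episode below 0.015 m); the robot touches nothing.
It fails at once if the fingers push or pull the cover itself (over 3 N) (contact force between the fingers and cover_c0 above 3 N).
It fails at once if the fingers press on anything with more than 80 N, no light touch (contact force between the fingers and anything else above 80 N).
It fails at once if a bystander is knocked away or lifted (over 30 mm) (distance of any of spray, jar, cup, scraper from where it was at the start of the episode above 0.03 m).
It also fails if it takes over 61 s, if anything falls off the work surface, if the arm or the gripper's body presses on something with over 40 N, if the wrist force passes 120 N, or if a joint passes its speed limit or range.

### The arm

A 6-joint arm with a two-finger parallel gripper is mounted at the origin on the work surface. World frame = base frame: x ahead of the robot, y to its left, z up, the work surface at z = 0. Lengths are in m, angles in rad, forces in N, time in s.
With the tool pointing down it reaches from about 0.25 to 0.725 m from the base axis. Payload 9.7 kg.
Tool frame: the origin (TCP) lies on the centre line of the jaws, within the pads' length; the fingertips stand 17 mm ahead of it and the grasp point (between the pads) lies 2 mm behind it; z points along the fingers, y is the direction in which the jaws open and shut (so a half turn about z gives the same grasp; the last joint's range is limited). The gripper opens to 85 mm and grips with 20 to 120 N. Pads are 22 mm wide; open, the fingers measure 114 mm over their backs; the gripper's body (76 mm by 85 mm) begins 54 mm behind the grasp point. The pads swing forward as they close: fully open they stand 13 mm farther back than shut.
Start: joints at [-1.189, 0.087, 0.176, 1.66, 0, 1.571], TCP at [0.205, -0.51, 0.209] pointing down, gripper open.
Joint ranges: [-3.13, 3.13], [-0.85, 1.81], [-1.15, 1.24], [-2.2, 2.28], [-1.44, 1.52], [-3.14, 3.14]. Speed limits (rad/s): [2.22, 2.22, 2.57, 3.14, 3.14, 3.14].

### API

Orientations are given as a 3x3 rotation matrix whose columns are the frame's x, y, z axes.
In Python, from bench import arm gives the robot as it stands.
- The arm moves only by the tool move_arm, never from a script. Its argument "increments" is a list of rows, each an object of numbers: "claw": the finger opening in cm, from 0 to 8.54; "x", "y", "z": the shift along the tool's x, y, z in cm; "twist": the turn about the tool's z in rad. In form: [{"claw": .., "x": .., "y": .., "z": .., "twist": ..}, ...]. A call has 1 to 10 rows; each row shifts and turns the commanded pose from where the row before left it, along the tool's axes as they then stand; what a row does not reach is not made up. A row lasts 1/10 s, in which the tool goes at most 50 mm and 8.59 degrees, less where a joint would pass 70% of its speed; a pose out of reach is approached as far as the arm can. A call with a gripper value outside its range is refused whole. The fingers move at their own pace and stop on an object; "force" is the grip in N (left out, the last holds). Time passes only in rows, so rows that do not move let the fingers close. It gives the time, the measured TCP pose, the force and the opening at its end, in the units of the state.
- arm.sense(): the state, without advancing time (a new reading comes with each control period).
- arm.grab_frame(name): name is "side" or "top"; returns a dict with "frame" (420x560x3 uint8, red, green, blue), "range_z" (420x560 float32, m along the optical axis (not along the pixel's ray), 0 where there is no reading), "mtx" (3x3 intrinsics, pixels), "world_to_cam" (4x4, takes a point from world to camera coordinates). Camera axes: x right, y down, z forward; pixel columns grow to the right and rows downward; lengths in m; the calibration is good to about 2 mm. A picture is of the moment at which its call begins.
- arm.finish_job(): hands the job in, once; it reports no verdict.
The state is a dict: "clock": time; "q": joint angles; "dq": joint speeds; "joint_efforts": joint torques, N m; "eef_pos": TCP position; "ee_rot": TCP orientation; "force": force on the tool from outside, world axes, zero at the start; "wrist_torque": the same for the moment, N m; "grip_width": finger opening in m.
Only numpy, scipy, OpenCV 4.12 (cv2) and the standard library are available. Lean on these libraries where they do the work, as an engineer would, in place of code of your own. Each camera call takes 0.05 s, during which the arm holds its last target. There are 200 camera calls.

## Working session

There is one attempt and no reset: what is moved stays moved. The work goes in short steps, Python scripts to look and compute and a tool call to move; the robot and the scene stay as the last step left them, time stands still between calls to the robot, and variables do not carry over. Pictures are saved under pics/ and viewed, about 8 in all and at most 12, crops included, and the job is handed in when it is done.

Besides the shell and the picture viewer there is one more tool, called after "Request:" in YAML: its name, and indented under it one key for each argument. move_arm: Moves the arm, as the interface text tells. Its arguments: {"type":"object","properties":{"increments":{"type":"array","items":{"type":"object","properties":{"claw":{"type":"number"},"x":{"type":"number"},"y":{"type":"number"},"z":{"type":"number"},"twist":{"type":"number"}}}},"force":{"type":"number"}},"required":["increments"]}

```bash
mkdir -p pics; python3 - <<'E'
from bench import arm
import cv2,numpy as np,pickle
s=arm.sense(); print(s['clock'],s['eef_pos'],s['ee_rot'],s['force'],s['grip_width'])
d={}
for n in('top','side'):
    f=arm.grab_frame(n); d[n]=f; cv2.imwrite(f'pics/{n}0.png',f['frame'][:,:,::-1])
    print(n,f['mtx'],f['world_to_cam'])
pickle.dump(d,open('d0.pkl','wb'))
E
```

```text
0.0 [ 0.20481099 -0.51015416  0.20828815] [[ 9.28018578e-01  3.72533586e-01 -4.95607603e-04]
 [ 3.72533915e-01 -9.28017752e-01  1.23861790e-03]
 [ 1.49411334e-06 -1.33409106e-03 -9.99999110e-01]] [-0.2381405   0.19343836 -0.49383805] 0.0853968874409736
top [[484.33897441   0.         278.42899233]
 [  0.         484.33897441 207.93720614]
 [  0.           0.           1.        ]] [[-0.09123122 -0.99582284 -0.003707    0.06841946]
 [-0.97549723  0.09011626 -0.20070926  0.64639374]
 [ 0.20020492 -0.01469478 -0.97964384  1.27456239]
 [ 0.          0.          0.          1.        ]]
side [[409.78222229   0.         274.79349468]
 [  0.         409.78222229 214.94863465]
 [  0.           0.           1.        ]] [[-0.82506363 -0.56494208 -0.01050937  0.55704617]
 [-0.41459312  0.61791558 -0.66805156  0.29207405]
 [ 0.38390434 -0.54682793 -0.74404077  0.8810162 ]
 [ 0.          0.          0.          1.        ]]
```

View pics/top0.png

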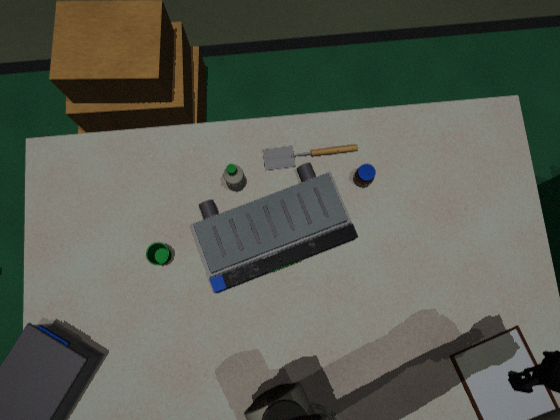

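View pics/side0.png

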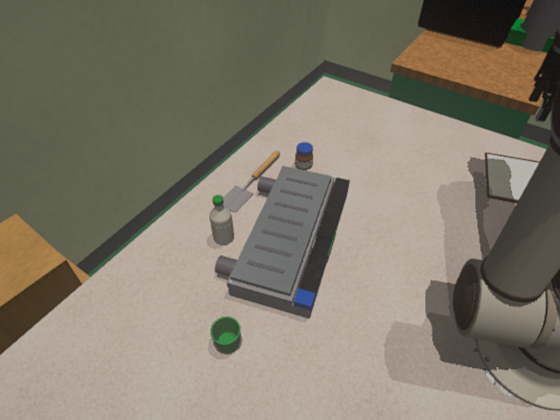

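The top view shows the blue cap at (218,284), with the black rail running to (355,235). The cup is at (159,254) and the jar at (366,175). Next I'll measure the cap and the rail at z = 0.06.

```bash
cat > h.py <<'E'
import numpy as np,cv2
def ray(f,uv,z):
    T=f['world_to_cam'];R=T[:3,:3];c=-R.T@T[:3,3]
    uv=np.atleast_2d(uv).astype(float)
    d=(np.c_[uv,np.ones(len(uv))]@np.linalg.inv(f['mtx']).T)@R
    return c+d*((z-c[2])/d[:,2])[:,None]
def cloud(f):
    T=f['world_to_cam'];R=T[:3,:3];c=-R.T@T[:3,3]
    v,u=np.mgrid[:420,:560];Z=f['range_z'].astype(float)
    p=np.stack([u,v,np.ones_like(u)],-1)@np.linalg.inv(f['mtx']).T*Z[...,None]
    return p@R+c
E
python3 - <<'E'
import pickle,cv2,numpy as np
from h import *
d=pickle.load(open('d0.pkl','rb'))
for n in d:
    f=d[n];rgb=f['frame'].astype(int);P=cloud(f)
    hsv=cv2.cvtColor(f['frame'],cv2.COLOR_RGB2HSV)
    top=(abs(P[...,2]-.06)<.008)&(P[...,0]>.25)&(P[...,0]<.75)&(abs(P[...,1])<.4)&(f['range_z']>0)
    blue=top&(hsv[...,0]>105)&(hsv[...,0]<130)&(hsv[...,1]>150)&(hsv[...,2]>70)
    n_,l,st,ce=cv2.connectedComponentsWithStats(blue.astype(np.uint8))
    k=1+np.argmax(st[1:,4]);vu=np.argwhere(l==k);w=ray(f,vu[:,::-1],.06)
    print(n,'blue',len(vu),w.mean(0),'z',np.median(P[l==k][:,2]),cv2.minAreaRect((w[:,:2]*1000).astype(np.float32)))
    dark=(hsv[...,2]<60)&top
    n_,l,st,ce=cv2.connectedComponentsWithStats(((dark|blue)).astype(np.uint8))
    k=1+np.argmax(st[1:,4]);vu=np.argwhere(l==k);w=ray(f,vu[:,::-1],.06)
    r=cv2.minAreaRect((w[:,:2]*1000).astype(np.float32));print('rail',len(vu),r,cv2.boxPoints(r).round(0).tolist())
    x,y,ww,hh=st[k][:4];c=f['frame'][y-6:y+hh+6,x-6:x+ww+6,::-1];s=min(800/c.shape[1],600/c.shape[0])
    g=np.clip(c.astype(float)*2.5,0,255).astype(np.uint8)
    cv2.imwrite(f'pics/{n}_rail.png',cv2.resize(g,None,fx=s,fy=s))
    print('crop',x-6,y-6,s)
E
```

```text
top blue 185 [0.46081993 0.19098393 0.06      ] z 0.06002482854867708 ((460.9342956542969, 191.10325622558594), (39.4993782043457, 34.69660568237305), 16.598384857177734)
rail 2093 ((513.99267578125, 6.705474853515625), (40.83794021606445, 418.5256652832031), 16.043020248413086) [[437.0, 202.0], [552.0, -200.0], [591.0, -189.0], [476.0, 213.0]]
crop 204 218 5.0
side blue 225 [0.46177648 0.19515521 0.06      ] z 0.060984103776734355 ((461.764892578125, 194.8820037841797), (37.572540283203125, 33.401390075683594), 15.9929780960083)
rail 1864 ((513.9312744140625, 11.914199829101562), (38.513893127441406, 413.9544677734375), 16.060453414916992) [[438.0, 205.0], [553.0, -192.0], [590.0, -182.0], [475.0, 216.0]]
crop 289 173 4.316546762589928
```

View pics/top_rail.png

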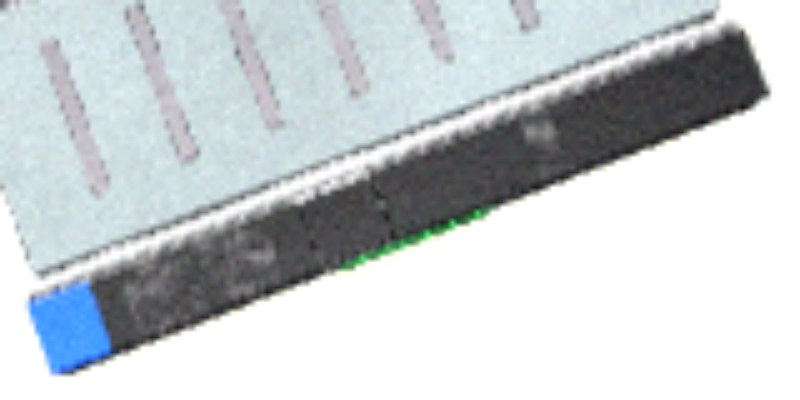

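The crop shows faint joint lines at about (310,215) and (385,210), which is probably the groove. I'll check that against depth.

```bash
python3 - <<'E'
import pickle,cv2,numpy as np
from h import *
d=pickle.load(open('d0.pkl','rb'))
a=np.radians(16.05);ex=np.array([np.cos(a),np.sin(a)]);ey=np.array([-np.sin(a),np.cos(a)])
for n,c in(('top',(.5140,.0067)),('side',(.5139,.0119))):
    f=d[n];P=cloud(f).reshape(-1,3);q=P[:,:2]-c;x=q@ex;y=q@ey
    m=(abs(x)<.013)&(abs(y)<.2)&(P[:,2]>.02)&(P[:,2]<.09)
    for b in np.arange(-.2,.2,.01):
        k=m&(y>=b)&(y<b+.01)
        if -.09<b<.09 or abs(b)>.18:print(n,round(b,3),k.sum(),np.round(np.median(P[k,2])*1e3,1),end=' | ')
    print()
w=ray(d['top'],[[204+310/5,218+215/5],[204+385/5,218+212/5]],.06)[:,:2]-(.514,.0067)
print(w@ey,w@ex)
E
```

```text
top -0.2 34 60.0 | top -0.19 36 60.6 | top -0.09 34 60.4 | top -0.08 37 61.2 | top -0.07 34 60.5 | top -0.06 34 60.4 | top -0.05 36 60.4 | top -0.04 34 59.8 | top -0.03 35 59.9 | top -0.02 36 60.4 | top -0.01 34 60.2 | top 0.0 36 60.3 | top 0.01 37 52.9 | top 0.02 35 50.7 | top 0.03 35 52.1 | top 0.04 34 53.1 | top 0.05 36 56.9 | top 0.06 35 59.9 | top 0.07 37 60.1 | top 0.08 35 59.1 | top 0.18 37 59.9 | top 0.19 35 60.3 | 
side -0.2 23 61.0 | side -0.19 22 61.0 | side -0.09 27 61.0 | side -0.08 28 60.9 | side -0.07 29 60.7 | side -0.06 29 60.9 | side -0.05 29 61.3 | side -0.04 31 61.1 | side -0.03 31 61.0 | side -0.02 30 60.6 | side -0.01 31 60.9 | side 0.0 55 59.5 | side 0.01 35 53.1 | side 0.02 31 52.8 | side 0.03 31 53.5 | side 0.04 25 52.9 | side 0.05 27 60.9 | side 0.06 35 61.6 | side 0.07 37 61.3 | side 0.08 39 60.9 | side 0.18 45 61.0 | side 0.19 48 61.0 | 
[0.04906408 0.01048352] [ 0.0074407  -0.00585657]
```

Request:
move_arm:
  increments:
    - {"claw": 0,"z": -1,"twist": -0.14}
    - {"claw": 0,"twist": -0.14}
    - {"claw": 0,"twist": -0.14}
    - {"claw": 0,"twist": -0.14}
    - {"claw": 0,"twist": -0.14}
    - {"claw": 0,"twist": -0.14}
    - {"claw": 0,"twist": -0.14}
    - {"claw": 0,"twist": -0.14}
    - {"claw": 0,"twist": -0.14}
    - {"claw": 0,"twist": -0.14}
  force: 20

```text
invalid input
```

Both views show the 8 mm dip at unit y of about +0.009 to +0.053, so its centre is near +0.031. The move call was rejected, so I'll send it again with full rows.

Request:
move_arm:
  increments:
    - {"claw": 0.0,"x": 0,"y": 0,"z": -1,"twist": -0.14}
    - {"claw": 0,"x": 0,"y": 0,"z": 0,"twist": -0.14}
    - {"claw": 0,"x": 0,"y": 0,"z": 0,"twist": -0.14}
    - {"claw": 0,"x": 0,"y": 0,"z": 0,"twist": -0.14}

```text
clock: 0.5
eef_pos: [0.2049, -0.5103, 0.2186]
ee_rot: [[0.584, 0.812, -0.0], [0.812, -0.584, 0.001], [0.0, -0.001, -1.0]]
force: [0.1, 0.7, -0.5]
grip_width: 0.0284
```

Request:
move_arm:
  increments:
    - {"claw": 0,"x": 0,"y": 0,"z": 0,"twist": -0.1375}
    - {"claw": 0,"x": 0,"y": 0,"z": 0,"twist": -0.1375}
    - {"claw": 0,"x": 0,"y": 0,"z": 0,"twist": -0.1375}
    - {"claw": 0,"x": 0,"y": 0,"z": 0,"twist": -0.1375}
    - {"claw": 0,"x": 0,"y": 0,"z": 0,"twist": -0.1375}
    - {"claw": 0,"x": 0,"y": 0,"z": 0,"twist": -0.1375}
    - {"claw": 0,"x": 0,"y": 0,"z": 0,"twist": -0.1375}
    - {"claw": 0,"x": 0,"y": 0,"z": 0,"twist": -0.1375}
    - {"claw": 0,"x": 0,"y": 0,"z": 0,"twist": -0.1375}
    - {"claw": 0,"x": 0,"y": 0,"z": 0,"twist": -0.1375}

```text
clock: 1.5
eef_pos: [0.2049, -0.5103, 0.2185]
ee_rot: [[-0.683, 0.731, -0.0], [0.731, 0.683, 0.001], [0.001, 0.0, -1.0]]
force: [-0.1, -1.0, 0.1]
grip_width: -0.0
```

Request:
move_arm:
  increments:
    - {"claw": 0,"x": 0,"y": 0,"z": 0,"twist": -0.1375}
    - {"claw": 0,"x": 0,"y": 0,"z": 0,"twist": -0.1375}
    - {"claw": 0,"x": 0,"y": 0,"z": 0,"twist": -0.1375}
    - {"claw": 0,"x": 0,"y": 0,"z": 0,"twist": -0.1375}
    - {"claw": 0,"x": 0,"y": 0,"z": 0,"twist": -0.1375}
    - {"claw": 0,"x": 0,"y": 0,"z": 0,"twist": -0.1375}
    - {"claw": 0,"x": 0,"y": 0,"z": 0,"twist": -0.1375}
    - {"claw": 0,"x": 0,"y": 0,"z": 0,"twist": -0.1375}
    - {"claw": 0,"x": 0,"y": 0,"z": 0,"twist": 0}

```text
clock: 2.4
eef_pos: [0.2049, -0.5103, 0.2186]
ee_rot: [[-0.962, -0.274, -0.0], [-0.274, 0.962, 0.001], [0.0, 0.001, -1.0]]
force: [-0.7, -0.5, -1.1]
grip_width: 0.0003
```

```bash
python3 -c "
from bench import arm
s=arm.sense();print(s['q'],s['grip_width'])"
```

```text
[-1.18901421e+00  9.13400135e-02  1.99420907e-01  1.67958814e+00
 -2.61103037e-05 -1.46624512e+00] 0.00029003984485267476
```

Request:
move_arm:
  increments:
    - {"claw": 0,"x": -2.195,"y": 3.032,"z": 0,"twist": 0}
    - {"claw": 0,"x": -2.195,"y": 3.032,"z": 0,"twist": 0}
    - {"claw": 0,"x": -2.195,"y": 3.032,"z": 0,"twist": 0}
    - {"claw": 0,"x": -2.195,"y": 3.032,"z": 0,"twist": 0}
    - {"claw": 0,"x": -2.195,"y": 3.032,"z": 0,"twist": 0}
    - {"claw": 0,"x": -2.195,"y": 3.032,"z": 0,"twist": 0}
    - {"claw": 0,"x": -2.195,"y": 3.032,"z": 0,"twist": 0}
    - {"claw": 0,"x": -2.195,"y": 3.032,"z": 0,"twist": 0}
    - {"claw": 0,"x": -2.195,"y": 3.032,"z": 0,"twist": 0}
    - {"claw": 0,"x": -2.195,"y": 3.032,"z": 0,"twist": 0}

```text
clock: 3.4
eef_pos: [0.3339, -0.1575, 0.219]
ee_rot: [[-0.964, -0.267, 0.0], [-0.267, 0.964, -0.0], [-0.0, -0.0, -1.0]]
force: [0.6, -0.3, 0.2]
grip_width: -0.0002
```

Request:
move_arm:
  increments:
    - {"claw": 0,"x": -2.195,"y": 3.032,"z": 0,"twist": 0}
    - {"claw": 0,"x": -2.195,"y": 3.032,"z": 0,"twist": 0}
    - {"claw": 0,"x": -2.195,"y": 3.032,"z": 0,"twist": 0}
    - {"claw": 0,"x": -2.195,"y": 3.032,"z": 0,"twist": 0}
    - {"claw": 0,"x": -2.195,"y": 3.032,"z": 0,"twist": 0}
    - {"claw": 0,"x": -2.195,"y": 3.032,"z": 0,"twist": 0}
    - {"claw": 0,"x": -2.195,"y": 3.032,"z": 0,"twist": 0}
    - {"claw": 0,"x": -2.195,"y": 3.032,"z": 0,"twist": 0}
    - {"claw": 0,"x": -2.195,"y": 3.032,"z": 0,"twist": 0}
    - {"claw": 0,"x": -2.195,"y": 3.032,"z": 0,"twist": 0}

```text
clock: 4.4
eef_pos: [0.4628, 0.1941, 0.2188]
ee_rot: [[-0.964, -0.268, -0.0], [-0.268, 0.964, -0.0], [0.0, -0.0, -1.0]]
force: [0.6, -0.0, 0.0]
grip_width: -0.0001
```

Request:
move_arm:
  increments:
    - {"claw": 0,"x": 0,"y": 0,"z": 0,"twist": 0}
    - {"claw": 0,"x": 0,"y": 0,"z": 0,"twist": 0}

```text
clock: 4.6
eef_pos: [0.4624, 0.193, 0.2183]
ee_rot: [[-0.963, -0.27, -0.001], [-0.27, 0.963, -0.001], [0.002, -0.0, -1.0]]
force: [-0.5, -0.1, -0.3]
grip_width: 0.0002
```

Request:
move_arm:
  increments:
    - {"claw": 0,"x": 0,"y": 0,"z": 2,"twist": 0}
    - {"claw": 0,"x": 0,"y": 0,"z": 2,"twist": 0}
    - {"claw": 0,"x": 0,"y": 0,"z": 2,"twist": 0}
    - {"claw": 0,"x": 0,"y": 0,"z": 2,"twist": 0}
    - {"claw": 0,"x": 0,"y": 0,"z": 2,"twist": 0}
    - {"claw": 0,"x": 0,"y": 0,"z": 1.5,"twist": 0}
    - {"claw": 0,"x": 0,"y": 0,"z": 0.8,"twist": 0}
    - {"claw": 0,"x": 0,"y": 0,"z": 0,"twist": 0}

```text
clock: 5.4
eef_pos: [0.4621, 0.1919, 0.0953]
ee_rot: [[-0.963, -0.271, -0.001], [-0.271, 0.963, -0.0], [0.001, -0.0, -1.0]]
force: [-0.3, -0.3, 0.6]
grip_width: 0.0001
```

```bash
python3 - <<'E'
from bench import arm
import cv2,numpy as np
a=arm.grab_frame('side')['frame'][220:340,230:390,::-1];b=arm.grab_frame('top')['frame'][210:330,160:320,::-1]
cv2.imwrite('pics/near1.png',cv2.resize(np.clip(1.8*np.hstack([a,b]).astype(float),0,255).astype(np.uint8),None,fx=2.5,fy=2.5,interpolation=cv2.INTER_CUBIC))
s=arm.sense();print(s['eef_pos'],s['force'])
E
```

```text
[0.46287595 0.19239787 0.09675285] [ 0.23499786 -0.95133712 -0.02231576]
```

View pics/near1.png

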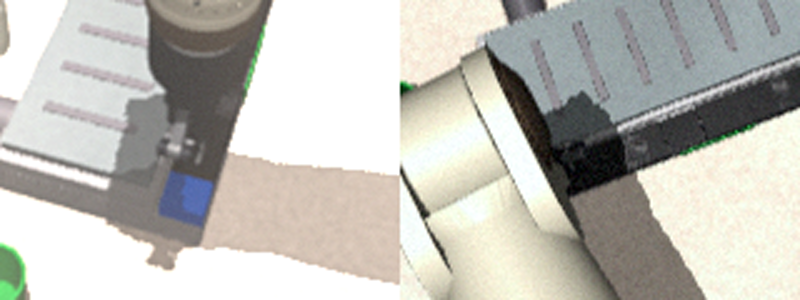

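The side view shows the closed tips at crop (185,150), just above the blue cap at (190,195). I'll lower them gently.

Request:
move_arm:
  increments:
    - {"claw": 0,"x": 0,"y": 0,"z": 0.4,"twist": 0}
    - {"claw": 0,"x": 0,"y": 0,"z": 0.4,"twist": 0}
    - {"claw": 0,"x": 0,"y": 0,"z": 0.4,"twist": 0}
    - {"claw": 0,"x": 0,"y": 0,"z": 0.2,"twist": 0}
    - {"claw": 0,"x": 0,"y": 0,"z": 0.1,"twist": 0}
    - {"claw": 0,"x": 0,"y": 0,"z": 0.1,"twist": 0}

```text
clock: 6.1
eef_pos: [0.4626, 0.1925, 0.0799]
ee_rot: [[-0.962, -0.272, -0.0], [-0.272, 0.962, -0.0], [0.0, 0.0, -1.0]]
force: [-0.0, 0.3, -0.0]
grip_width: -0.0001
```

Request:
move_arm:
  increments:
    - {"claw": 0,"x": 0,"y": 0,"z": 0.1,"twist": 0}
    - {"claw": 0,"x": 0,"y": 0,"z": 0,"twist": 0}

```text
clock: 6.3
eef_pos: [0.4626, 0.1925, 0.0789]
ee_rot: [[-0.962, -0.272, 0.0], [-0.272, 0.962, -0.0], [-0.0, -0.0, -1.0]]
force: [0.1, -0.3, 0.3]
grip_width: -0.0002
```

Request:
move_arm:
  increments:
    - {"claw": 0,"x": 0,"y": 0,"z": 0.1,"twist": 0}
    - {"claw": 0,"x": 0,"y": 0,"z": 0,"twist": 0}

```text
clock: 6.5
eef_pos: [0.4626, 0.1925, 0.0779]
ee_rot: [[-0.962, -0.272, -0.0], [-0.272, 0.962, -0.0], [0.0, -0.0, -1.0]]
force: [-0.7, -1.0, -0.4]
grip_width: -0.0
```

Request:
move_arm:
  increments:
    - {"claw": 0,"x": 0,"y": 0,"z": 0.1,"twist": 0}
    - {"claw": 0,"x": 0,"y": 0,"z": 0,"twist": 0}

```text
clock: 6.7
eef_pos: [0.4626, 0.1925, 0.0769]
ee_rot: [[-0.962, -0.272, -0.0], [-0.272, 0.962, -0.0], [0.0, -0.0, -1.0]]
force: [-0.8, 0.2, 0.2]
grip_width: 0.0001
```

Request:
move_arm:
  increments:
    - {"claw": 0,"x": 0,"y": 0,"z": 0.05,"twist": 0}
    - {"claw": 0,"x": 0,"y": 0,"z": 0,"twist": 0}

```text
clock: 6.9
eef_pos: [0.4626, 0.1925, 0.0764]
ee_rot: [[-0.962, -0.272, -0.0], [-0.272, 0.962, -0.0], [0.0, 0.0, -1.0]]
force: [0.1, 0.5, 1.1]
grip_width: -0.0
```

Request:
move_arm:
  increments:
    - {"claw": 0,"x": 0,"y": 0,"z": 0.05,"twist": 0}
    - {"claw": 0,"x": 0,"y": 0,"z": 0,"twist": 0}

```text
clock: 7.1
eef_pos: [0.4626, 0.1925, 0.0759]
ee_rot: [[-0.962, -0.272, -0.0], [-0.272, 0.962, -0.0], [0.0, 0.0, -1.0]]
force: [0.3, 0.3, 0.3]
grip_width: -0.0004
```

Request:
move_arm:
  increments:
    - {"claw": 0,"x": 0,"y": 0,"z": 0.05,"twist": 0}
    - {"claw": 0,"x": 0,"y": 0,"z": 0,"twist": 0}

```text
clock: 7.3
eef_pos: [0.4626, 0.1925, 0.0754]
ee_rot: [[-0.962, -0.272, -0.0], [-0.272, 0.962, -0.0], [0.0, -0.0, -1.0]]
force: [-0.0, 0.5, -0.3]
grip_width: -0.0002
```

Request:
move_arm:
  increments:
    - {"claw": 0,"x": 0,"y": 0,"z": 0.1,"twist": 0}
    - {"claw": 0,"x": 0,"y": 0,"z": 0,"twist": 0}

```text
clock: 7.5
eef_pos: [0.4626, 0.1925, 0.0744]
ee_rot: [[-0.962, -0.272, -0.0], [-0.272, 0.962, -0.0], [0.0, -0.0, -1.0]]
force: [0.2, -0.1, 0.8]
grip_width: 0.0002
```

Request:
move_arm:
  increments:
    - {"claw": 0,"x": 0,"y": 0,"z": 0.1,"twist": 0}
    - {"claw": 0,"x": 0,"y": 0,"z": 0,"twist": 0}

```text
clock: 7.7
eef_pos: [0.4626, 0.1924, 0.0733]
ee_rot: [[-0.962, -0.272, -0.0], [-0.272, 0.962, -0.0], [0.0, -0.0, -1.0]]
force: [-0.9, 0.2, 0.2]
grip_width: -0.0003
```

There's still no contact with the tip nominally at 56 mm, so I'll check by depth where the tips really are.

```bash
python3 - <<'E'
from bench import arm
import pickle,cv2,numpy as np
from h import *
d0=pickle.load(open('d0.pkl','rb'));f=arm.grab_frame('side')
P=cloud(f);df=(d0['side']['range_z']-f['range_z'])>.006
t=arm.sense()['eef_pos'];print(t)
a=np.radians(15.8);ex=np.array([np.cos(a),np.sin(a)]);ey=np.array([-np.sin(a),np.cos(a)])
m=df&(np.hypot(P[...,0]-t[0],P[...,1]-t[1])<.06)&(P[...,2]<.16)
Q=P[m];u=(Q[:,:2]-t[:2])@ex;v=(Q[:,:2]-t[:2])@ey
for z in np.arange(.05,.14,.006):
    k=(Q[:,2]>=z)&(Q[:,2]<z+.006)
    if k.sum():print(round(z,3),k.sum(),'ux',np.round([u[k].min()*1e3,u[k].max()*1e3]),'uy',np.round([v[k].min()*1e3,v[k].max()*1e3]))
a=f['frame'][240:330,260:380,::-1]
cv2.imwrite('pics/near2.png',cv2.resize(np.clip(2.*a.astype(float),0,255).astype(np.uint8),None,fx=6,fy=6,interpolation=cv2.INTER_CUBIC))
E
```

```text
[0.46254103 0.19245811 0.07336847]
0.062 1 ux [-8. -8.] uy [-16. -16.]
0.092 1 ux [-6. -6.] uy [7. 7.]
0.098 5 ux [-9. -6.] uy [-4.  8.]
0.104 4 ux [-9. -3.] uy [-4. 13.]
0.11 4 ux [-9. -5.] uy [-2. 16.]
0.116 2 ux [-9. -9.] uy [-1.  8.]
0.122 2 ux [-9. -9.] uy [7. 8.]
0.14 9 ux [-11.  -5.] uy [ 8. 31.]
```

View pics/near2.png

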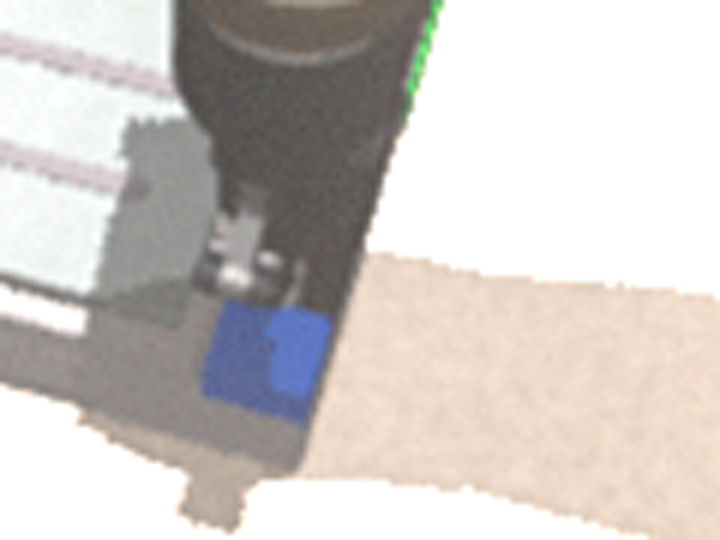

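The blue cap is fully visible, with its centre at crop (265,360). The tips end near crop (250,300), so they look to be still above it. I'll project to get the height.

```bash
python3 - <<'E'
from bench import arm
import numpy as np,cv2,pickle
from h import *
f=pickle.load(open('d0.pkl','rb'))['side'];t=arm.sense()['eef_pos']
for z in(.056,.06,.07,.08,.09,.1,.12):
    p=f['world_to_cam']@[t[0],t[1],z,1];q=f['mtx']@p[:3];print(z,((q[:2]/q[2])-[260,240])*6)
for c in((.4608,.191),(.4618,.195)):
    p=f['world_to_cam']@[*c,.06,1];q=f['mtx']@p[:3];print(c,((q[:2]/q[2])-[260,240])*6)
g=arm.grab_frame('side');Z=cloud(g)[...,2];print((Z[280:306:2,288:320:2]*1e3).round().astype(int))
E
```

```text
0.056 [267.03615294 340.03807171]
0.06 [267.50629373 334.41381304]
0.07 [268.69523013 320.19065704]
0.08 [269.90396055 305.73070677]
0.09 [271.13298343 291.02799919]
0.1 [272.38281413 276.07636935]
0.12 [274.94704906 245.4006213 ]
(0.4608, 0.191) [273.59554245 333.86033876]
(0.4618, 0.195) [265.6009568  340.39910787]
[[ 72  71  72  66 184 198 197 195 150 151 149 145  59  62  60  63]
 [ 71  72  71 190 187 193 193 187 184 185 141 121  62  59  58  53]
 [ 70  71 187 192 191 191 191 192 184 184 150 107  62  62  61  39]
 [ 75  72 187 188 190 188 189 191 191 171 149  64  60  62  62  25]
 [ 70  72  41 183 187 187 190 190 189 161 105  62  61  61  57   9]
 [ 71  71  58  61  40  61  63 184 184 112 100  61  61  64  45   0]
 [ 72  42  59  61  61  59  62  62  62  62  61  61  61  60  30   2]
 [ 64  40  57  49  62  60  61  64  62  59  62  59  59  60  15   3]
 [ 59  60  59  41  60  59  61  61  59  60  60  61  61  48   1   0]
 [ 60  57  60  61  59  61  60  61  61  60  61  60  60  32   2   2]
 [ 56  58  50  60  59  58  61  61  61  58  60  60  63  21   3  -1]
 [ 49  50  41  55  60  61  61  62  63  61  63  60  53   1   0   2]
 [ 39  40  42  47  50  52  52  60  60  60  61  62  40   1   2 856]]
```

Depth puts the lowest visible finger points at z ≈ 0.09 or above, so the tips haven't arrived yet. I'll keep going in small steps.

Request:
move_arm:
  increments:
    - {"claw": 0,"x": 0,"y": 0,"z": 0.1,"twist": 0}
    - {"claw": 0,"x": 0,"y": 0,"z": 0.1,"twist": 0}

```text
clock: 8.0
eef_pos: [0.4626, 0.1925, 0.0714]
ee_rot: [[-0.962, -0.272, 0.0], [-0.272, 0.962, 0.0], [-0.0, 0.0, -1.0]]
force: [0.7, 0.6, -0.1]
grip_width: -0.0
```

Request:
move_arm:
  increments:
    - {"claw": 0,"x": 0,"y": 0,"z": 0.1,"twist": 0}
    - {"claw": 0,"x": 0,"y": 0,"z": 0,"twist": 0}

```text
clock: 8.2
eef_pos: [0.4625, 0.1924, 0.0703]
ee_rot: [[-0.962, -0.272, -0.0], [-0.272, 0.962, -0.0], [0.0, -0.0, -1.0]]
force: [0.3, 0.1, -1.1]
grip_width: 0.0001
```

```bash
python3 - <<'E'
from bench import arm
import numpy as np,cv2,pickle
from h import *
F=[arm.sense()['force'] for _ in range(3)];t=arm.sense();print(F,t['eef_pos'],t['grip_width'],t['joint_efforts'])
f=arm.grab_frame('top');Z=cloud(f);np.set_printoptions(linewidth=200)
d0=pickle.load(open('d0.pkl','rb'))['top']
for z in(.05,.06,.09,.13):
    p=f['world_to_cam']@[*t['eef_pos'][:2],z,1];q=f['mtx']@p[:3];print(z,q[:2]/q[2])
Zz=(Z[...,2]*1e3).round().astype(int);print(Zz[262:296:2,200:250:2])
g=f['frame'][255:300,190:255,::-1];cv2.imwrite('pics/near3.png',cv2.resize(np.clip(2.5*g.astype(float),0,255).astype(np.uint8),None,fx=10,fy=10,interpolation=cv2.INTER_CUBIC))
E
```

```text
[array([ 0.29019664,  0.11919432, -1.06208701]), array([ 0.29019664,  0.11919432, -1.06208701]), array([ 0.29019664,  0.11919432, -1.06208701])] [0.46252019 0.1924384  0.07028039] 0.00014425887721495104 [-9.68298082e-04 -4.44418323e+01  4.67953312e+01 -4.77482588e-02
 -2.95279497e-04  3.59410901e-07]
0.05 [217.45292408 282.50657906]
0.06 [216.98162807 282.32152447]
0.09 [215.52432537 281.74931393]
0.13 [213.47353613 280.94407064]
[[ 576  572  575  577  577  573  562  553  549  542  524   73   71   71   75   73   72   74   73   39   42   56   59   57   45]
 [ 575  573  575  577  575  573  562  552  549  546  534   74   69   69   71   71   71   41   58   56   58   54   42   56   55]
 [ 575  573  573  575  575  576  575  558  550  541  530   73   71   73   37   57  175   57   58   38   60   61   57   60   59]
 [ 566  576  575  575  576  576  577  562  548  543  532   63   40   60   56  189  185  180   60   59   61   63   60   59   62]
 [ 566  577  575  576  576  575  578  574  552  539  535  237  208  176  179  183  190  181   58   65   59   58   59   65   62]
 [ 566  564  576  576  575
[... 810 characters left out ...]
489  371   56   60   57   41   11   -3   -4   10    2    0]
 [ 576  574  570  568  566  575  576  576  574  574  574  573  545  508   57   53   26   -1   -4   -2   -2   -2   -1    0   -2]
 [1379  573  571  567  569  574  576  572  577  572  572  576  561  525  485    6    3    1   -1    1    1    3   -4    2   -2]
 [ 571  570  569  568  567  564  576  574  573  574  575  572  569  544  506    2    1    0    3   -3    2    2    1   -1   -1]
 [ 572  571  569  569  565  566  563  569  573  569  570  567  567  562  525  486    2   -3   -1    4    1   -4    0    5   -2]
 [ 574  569  571  569  569  565  565  572  571  570  571  568  568  566  542  506    0    3    4    1   -1    1   -3    0   -1]]
```

Request:
move_arm:
  increments:
    - {"claw": 0,"x": 0,"y": 0,"z": 0.1,"twist": 0}
    - {"claw": 0,"x": 0,"y": 0,"z": 0.1,"twist": 0}

```text
clock: 8.45
eef_pos: [0.4627, 0.1925, 0.0685]
ee_rot: [[-0.962, -0.272, 0.0], [-0.272, 0.962, 0.0], [-0.0, 0.0, -1.0]]
force: [-0.1, -0.2, -0.2]
grip_width: 0.0
```

View pics/near3.png

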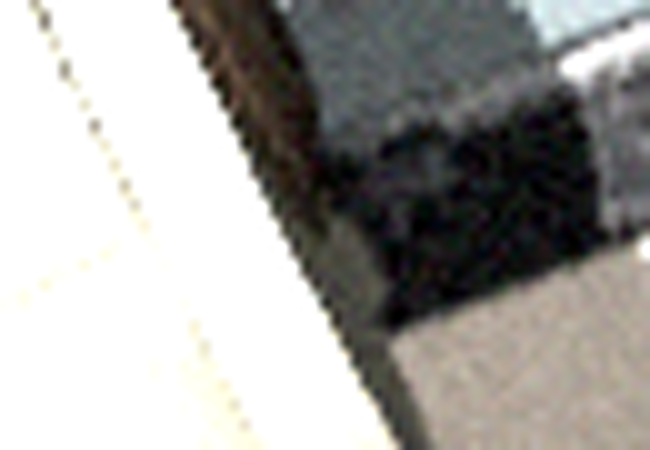

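The top view is blocked by the arm. I'll keep lowering and watch the force and the z tracking.

Request:
move_arm:
  increments:
    - {"claw": 0,"x": 0,"y": 0,"z": 0.1,"twist": 0}
    - {"claw": 0,"x": 0,"y": 0,"z": 0,"twist": 0}

```text
clock: 8.65
eef_pos: [0.4625, 0.1924, 0.0673]
ee_rot: [[-0.962, -0.272, -0.0], [-0.272, 0.962, -0.0], [0.0, -0.0, -1.0]]
force: [-0.2, 0.9, -0.2]
grip_width: -0.0001
```

Request:
move_arm:
  increments:
    - {"claw": 0,"x": 0,"y": 0,"z": 0.1,"twist": 0}
    - {"claw": 0,"x": 0,"y": 0,"z": 0,"twist": 0}

```text
clock: 8.85
eef_pos: [0.4626, 0.1925, 0.0664]
ee_rot: [[-0.962, -0.272, -0.0], [-0.272, 0.962, -0.0], [0.0, -0.0, -1.0]]
force: [0.5, -0.3, 0.3]
grip_width: 0.0001
```

Request:
move_arm:
  increments:
    - {"claw": 0,"x": 0,"y": 0,"z": 0.1,"twist": 0}
    - {"claw": 0,"x": 0,"y": 0,"z": 0,"twist": 0}

```text
clock: 9.05
eef_pos: [0.4626, 0.1925, 0.0654]
ee_rot: [[-0.962, -0.272, -0.0], [-0.272, 0.962, -0.0], [0.0, -0.0, -1.0]]
force: [-0.6, 0.5, -0.3]
grip_width: 0.0
```

```bash
python3 - <<'E'
from bench import arm
import numpy as np,cv2
from h import *
f=arm.grab_frame('side');t=arm.sense()['eef_pos']
g=f['frame'][265:320,270:340,::-1];cv2.imwrite('pics/near4.png',cv2.resize(np.clip(2.5*g.astype(float),0,255).astype(np.uint8),None,fx=10,fy=10,interpolation=cv2.INTER_CUBIC))
P=cloud(f);ex=np.array([.962,.272]);ey=np.array([-.272,.962])
for v in range(272,304,2):
    for u in range(296,320,1):
        p=P[v,u]
        if .066<p[2]<.15:print((u,v),(p*1e3).round(),np.round([(p[:2]-t[:2])@ex*1e3,(p[:2]-t[:2])@ey*1e3]))
E
```

```text
(304, 280) [460. 205. 141.] [ 1. 13.]
(305, 280) [460. 202. 139.] [-0. 10.]
(306, 280) [457. 202. 140.] [-2. 11.]
(304, 282) [458. 210. 142.] [-0. 18.]
(305, 282) [456. 208. 142.] [-2. 17.]
(306, 282) [454. 207. 142.] [-4. 17.]
(307, 282) [453. 206. 142.] [-6. 16.]
(308, 282) [451. 204. 141.] [-8. 14.]
(309, 282) [449. 204. 143.] [-10.  15.]
(310, 282) [449. 199. 136.] [-11.  10.]
(306, 284) [452. 211. 141.] [-5. 21.]
(307, 284) [452. 206. 134.] [-6. 15.]
(308, 284) [450. 205. 135.] [-8. 15.]
(309, 284) [449. 203. 134.] [-10.  14.]
(310, 284) [455. 187. 108.] [-9. -3.]
(308, 286) [446. 212. 141.] [-10.  23.]
(309, 286) [452. 196. 115.] [-9.  7.]
(310, 286) [455. 185.  97.] [-9. -5.]
(307, 288) [444. 220. 145.] [-10.  31.]
(308, 288) [443. 217. 143.] [-12.  29.]
(309, 288) [453. 194. 103.] [-9.  4.]
(307, 290) [445. 218. 135.] [-10.  30.]
(308, 290) [454. 196.  97.] [-8.  6.]
(305, 292) [457. 203.  96.] [-3. 12.]
(306, 292) [454. 203.  98.] [-5. 13.]
(307, 292) [455. 197.  88.] [-6.  6.]
(308, 292) [452. 198.  92.] [-8.  8.]
```

View pics/near4.png

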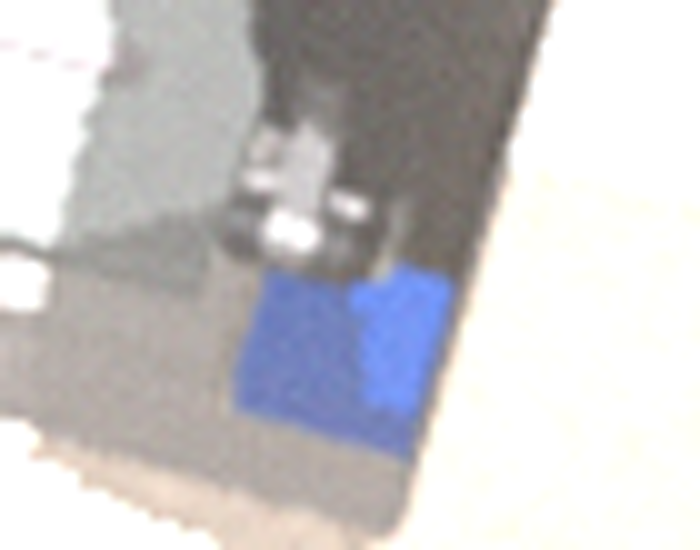

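The tips (crop ~(390,275)) only just reach the cap's rear edge in the image, which by ray height puts them at about z 0.085. That's well above the nominal 17 mm-ahead figure, so I'll go lower while watching the force.

Request:
move_arm:
  increments:
    - {"claw": 0,"x": 0,"y": 0,"z": 0.2,"twist": 0}
    - {"claw": 0,"x": 0,"y": 0,"z": 0.2,"twist": 0}
    - {"claw": 0,"x": 0,"y": 0,"z": 0.1,"twist": 0}

```text
clock: 9.4
eef_pos: [0.4625, 0.1925, 0.0602]
ee_rot: [[-0.962, -0.272, -0.0], [-0.272, 0.962, -0.0], [0.0, -0.0, -1.0]]
force: [0.3, 0.7, 1.0]
grip_width: -0.0001
```

Request:
move_arm:
  increments:
    - {"claw": 0,"x": 0,"y": 0,"z": 0.1,"twist": 0}
    - {"claw": 0,"x": 0,"y": 0,"z": 0.1,"twist": 0}

```text
clock: 9.6
eef_pos: [0.4626, 0.1925, 0.0584]
ee_rot: [[-0.962, -0.272, -0.0], [-0.272, 0.962, -0.0], [0.0, -0.0, -1.0]]
force: [-0.4, -0.5, -0.1]
grip_width: 0.0
```

Request:
move_arm:
  increments:
    - {"claw": 0,"x": 0,"y": 0,"z": 0.1,"twist": 0}
    - {"claw": 0,"x": 0,"y": 0,"z": 0.1,"twist": 0}

```text
clock: 9.8
eef_pos: [0.4626, 0.1925, 0.0564]
ee_rot: [[-0.962, -0.272, 0.0], [-0.272, 0.962, 0.0], [-0.0, 0.0, -1.0]]
force: [0.0, -1.1, 0.1]
grip_width: -0.0002
```

```bash
python3 - <<'E'
from bench import arm
import numpy as np,cv2
f=arm.grab_frame('side');print(arm.sense()['eef_pos'],arm.sense()['force'],arm.sense()['q'])
g=f['frame'][265:320,270:340,::-1];cv2.imwrite('pics/near5.png',cv2.resize(np.clip(2.5*g.astype(float),0,255).astype(np.uint8),None,fx=10,fy=10,interpolation=cv2.INTER_CUBIC))
E
```

```text
[0.46253783 0.19246931 0.05623777] [-0.17381937 -0.36839296 -0.05850434] [ 3.94289179e-01 -3.32126822e-02 -2.41636879e-01  1.36260950e+00
  5.29618584e-05  1.19040960e-01]
```

View pics/near5.png

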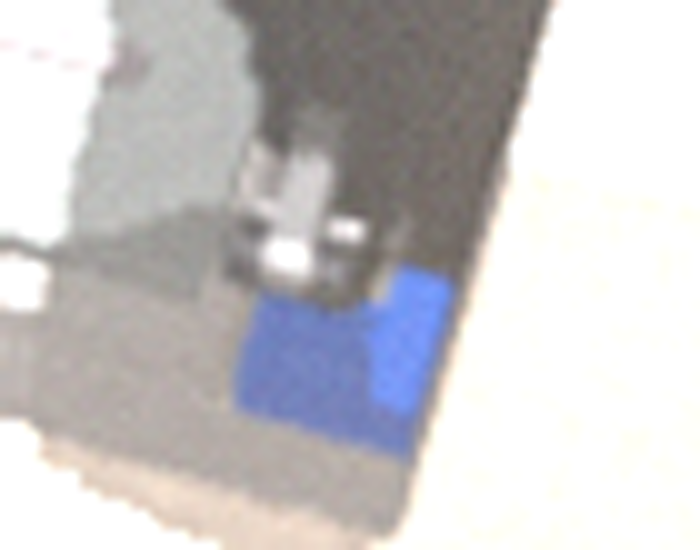

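The tips now overlap the cap's rear edge at crop (380,300), so they're still about 15 mm up. I'll continue.

Request:
move_arm:
  increments:
    - {"claw": 0,"x": 0,"y": 0,"z": 0.2,"twist": 0}
    - {"claw": 0,"x": 0,"y": 0,"z": 0.2,"twist": 0}
    - {"claw": 0,"x": 0,"y": 0,"z": 0.1,"twist": 0}
    - {"claw": 0,"x": 0,"y": 0,"z": 0.1,"twist": 0}

```text
clock: 10.25
eef_pos: [0.4626, 0.1925, 0.0503]
ee_rot: [[-0.962, -0.272, -0.0], [-0.272, 0.962, -0.0], [0.0, -0.0, -1.0]]
force: [0.1, -0.0, -0.0]
grip_width: -0.0
```

Request:
move_arm:
  increments:
    - {"claw": 0,"x": 0,"y": 0,"z": 0.1,"twist": 0}
    - {"claw": 0,"x": 0,"y": 0,"z": 0.1,"twist": 0}

```text
clock: 10.45
eef_pos: [0.4627, 0.1925, 0.0484]
ee_rot: [[-0.962, -0.272, 0.0], [-0.272, 0.962, 0.0], [-0.0, -0.0, -1.0]]
force: [-0.6, -0.4, 0.3]
grip_width: 0.0001
```

Request:
move_arm:
  increments:
    - {"claw": 0,"x": 0,"y": 0,"z": 0.1,"twist": 0}
    - {"claw": 0,"x": 0,"y": 0,"z": 0.1,"twist": 0}

```text
clock: 10.65
eef_pos: [0.4626, 0.1925, 0.0464]
ee_rot: [[-0.962, -0.272, 0.0], [-0.272, 0.962, 0.0], [-0.0, 0.0, -1.0]]
force: [-0.8, -1.2, -0.3]
grip_width: -0.0001
```

Request:
move_arm:
  increments:
    - {"claw": 0,"x": 0,"y": 0,"z": 0.1,"twist": 0}
    - {"claw": 0,"x": 0,"y": 0,"z": 0,"twist": 0}

```text
clock: 10.85
eef_pos: [0.4625, 0.1924, 0.0453]
ee_rot: [[-0.962, -0.272, -0.0], [-0.272, 0.962, -0.0], [0.0, -0.0, -1.0]]
force: [-0.6, -0.8, 0.2]
grip_width: -0.0001
```

Request:
move_arm:
  increments:
    - {"claw": 0,"x": 0,"y": 0,"z": 0.1,"twist": 0}
    - {"claw": 0,"x": 0,"y": 0,"z": 0,"twist": 0}

```text
clock: 11.05
eef_pos: [0.4626, 0.1925, 0.0444]
ee_rot: [[-0.962, -0.272, -0.0], [-0.272, 0.962, -0.0], [0.0, -0.0, -1.0]]
force: [0.7, -0.3, -1.2]
grip_width: 0.0002
```

Request:
move_arm:
  increments:
    - {"claw": 0,"x": 0,"y": 0,"z": 0.1,"twist": 0}
    - {"claw": 0,"x": 0,"y": 0,"z": 0,"twist": 0}

```text
clock: 11.25
eef_pos: [0.4626, 0.1924, 0.0434]
ee_rot: [[-0.962, -0.272, -0.0], [-0.272, 0.962, -0.0], [0.0, -0.0, -1.0]]
force: [-0.9, 0.1, -0.3]
grip_width: 0.0005
```

Request:
move_arm:
  increments:
    - {"claw": 0,"x": 0,"y": 0,"z": 0.1,"twist": 0}
    - {"claw": 0,"x": 0,"y": 0,"z": 0,"twist": 0}

```text
clock: 11.45
eef_pos: [0.4626, 0.1924, 0.0424]
ee_rot: [[-0.962, -0.272, -0.0], [-0.272, 0.962, -0.0], [0.0, 0.0, -1.0]]
force: [0.5, 0.5, 0.2]
grip_width: 0.0001
```

```bash
python3 - <<'E'
from bench import arm
import numpy as np,cv2
f=arm.grab_frame('side');s=arm.sense();print(s['eef_pos'],s['force'],s['joint_efforts'],s['wrist_torque'])
g=f['frame'][265:320,270:340,::-1];cv2.imwrite('pics/near6.png',cv2.resize(np.clip(2.5*g.astype(float),0,255).astype(np.uint8),None,fx=10,fy=10,interpolation=cv2.INTER_CUBIC))
E
```

```text
[0.46255091 0.19243815 0.04236668] [0.52137854 0.2767603  0.26316901] [ 1.30873726e-03 -4.46024072e+01  4.63759804e+01 -1.84509507e-02
 -1.14896698e-04  2.60017816e-05] [-0.00806472 -0.00145066  0.00644611]
```

View pics/near6.png

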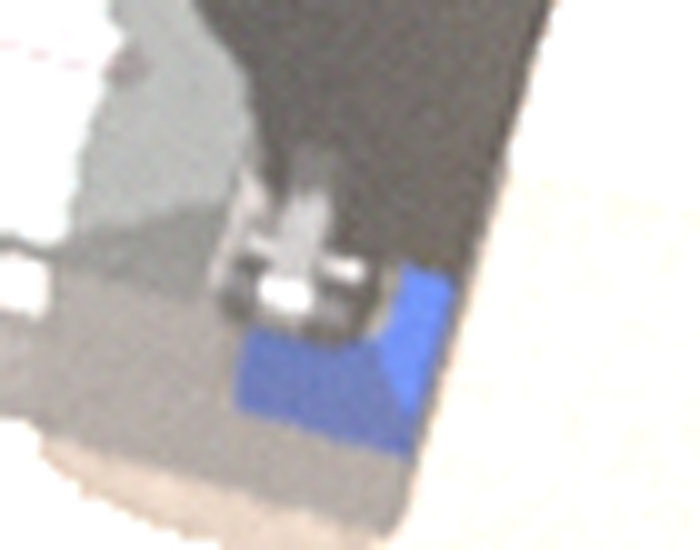

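The tip bottom is at crop y ≈ 338, and contact is expected near 360, so there should be about 5 mm left.

Request:
move_arm:
  increments:
    - {"claw": 0,"x": 0,"y": 0,"z": 0.1,"twist": 0}
    - {"claw": 0,"x": 0,"y": 0,"z": 0.1,"twist": 0}

```text
clock: 11.7
eef_pos: [0.4626, 0.1925, 0.0404]
ee_rot: [[-0.962, -0.272, 0.0], [-0.272, 0.962, 0.0], [-0.0, -0.0, -1.0]]
force: [-0.3, -1.2, -0.1]
grip_width: 0.0
```

Request:
move_arm:
  increments:
    - {"claw": 0,"x": 0,"y": 0,"z": 0.1,"twist": 0}
    - {"claw": 0,"x": 0,"y": 0,"z": 0,"twist": 0}

```text
clock: 11.9
eef_pos: [0.4625, 0.1925, 0.0393]
ee_rot: [[-0.962, -0.272, -0.0], [-0.272, 0.962, -0.0], [0.0, -0.0, -1.0]]
force: [-1.1, -0.6, -0.4]
grip_width: 0.0001
```

Request:
move_arm:
  increments:
    - {"claw": 0,"x": 0,"y": 0,"z": 0.1,"twist": 0}
    - {"claw": 0,"x": 0,"y": 0,"z": 0,"twist": 0}

```text
clock: 12.1
eef_pos: [0.4626, 0.1925, 0.0384]
ee_rot: [[-0.962, -0.272, -0.0], [-0.272, 0.962, -0.0], [0.0, -0.0, -1.0]]
force: [0.1, -0.3, -0.3]
grip_width: -0.0001
```

Request:
move_arm:
  increments:
    - {"claw": 0,"x": 0,"y": 0,"z": 0.1,"twist": 0}
    - {"claw": 0,"x": 0,"y": 0,"z": 0,"twist": 0}

```text
clock: 12.3
eef_pos: [0.4627, 0.1925, 0.0378]
ee_rot: [[-0.962, -0.272, 0.0], [-0.272, 0.962, 0.0], [-0.0, 0.0, -1.0]]
force: [-0.9, -0.5, 3.1]
grip_width: -0.0001
```

Request:
move_arm:
  increments:
    - {"claw": 0,"x": 0,"y": 0,"z": 0.1,"twist": 0}
    - {"claw": 0,"x": 0,"y": 0,"z": 0,"twist": 0}

```text
clock: 12.5
eef_pos: [0.4627, 0.1925, 0.0377]
ee_rot: [[-0.962, -0.272, 0.001], [-0.272, 0.962, 0.0], [-0.001, 0.0, -1.0]]
force: [-4.9, -1.6, 11.5]
grip_width: -0.0
```

Contact: the cap pushes back at up to 11.5 N, with the TCP at 0.0377. The tip therefore stands behind the TCP, not 17 mm ahead. I'll ease off and slide along the rail (tool −y), shifting slightly to the front.

Request:
move_arm:
  increments:
    - {"claw": 0,"x": 0,"y": 0,"z": -0.1,"twist": 0}
    - {"claw": 0,"x": 0.1,"y": -0.5,"z": 0,"twist": 0}
    - {"claw": 0,"x": 0.1,"y": -0.5,"z": 0,"twist": 0}
    - {"claw": 0,"x": 0.1,"y": -0.5,"z": 0,"twist": 0}
    - {"claw": 0,"x": 0.1,"y": -0.5,"z": 0,"twist": 0}

```text
clock: 13.0
eef_pos: [0.4645, 0.1719, 0.0378]
ee_rot: [[-0.962, -0.272, 0.001], [-0.272, 0.962, 0.001], [-0.001, 0.001, -1.0]]
force: [0.2, 3.3, 5.7]
grip_width: -0.0
```

Request:
move_arm:
  increments:
    - {"claw": 0,"x": 0.1,"y": -0.5,"z": 0,"twist": 0}
    - {"claw": 0,"x": 0.1,"y": -0.5,"z": 0,"twist": 0}
    - {"claw": 0,"x": 0,"y": -0.5,"z": 0,"twist": 0}
    - {"claw": 0,"x": 0,"y": -0.5,"z": 0,"twist": 0}

```text
clock: 13.4
eef_pos: [0.4678, 0.1521, 0.0377]
ee_rot: [[-0.962, -0.272, 0.0], [-0.272, 0.962, 0.001], [-0.0, 0.001, -1.0]]
force: [-2.2, 4.2, 6.0]
grip_width: -0.0
```

Request:
move_arm:
  increments:
    - {"claw": 0,"x": 0,"y": -0.5,"z": 0,"twist": 0}
    - {"claw": 0,"x": 0,"y": -0.5,"z": 0,"twist": 0}
    - {"claw": 0,"x": 0,"y": -0.5,"z": 0,"twist": 0}
    - {"claw": 0,"x": 0,"y": -0.5,"z": 0,"twist": 0}

```text
clock: 13.8
eef_pos: [0.4732, 0.1329, 0.0377]
ee_rot: [[-0.962, -0.272, 0.0], [-0.272, 0.962, 0.001], [-0.0, 0.001, -1.0]]
force: [-1.5, 4.6, 6.3]
grip_width: 0.0001
```

Request:
move_arm:
  increments:
    - {"claw": 0,"x": 0,"y": -0.5,"z": 0,"twist": 0}
    - {"claw": 0,"x": 0,"y": -0.5,"z": 0,"twist": 0}
    - {"claw": 0,"x": 0,"y": -0.5,"z": 0,"twist": 0}
    - {"claw": 0,"x": 0,"y": -0.5,"z": 0,"twist": 0}

```text
clock: 14.2
eef_pos: [0.4786, 0.1136, 0.0377]
ee_rot: [[-0.962, -0.272, 0.0], [-0.272, 0.962, 0.001], [-0.0, 0.001, -1.0]]
force: [-1.3, 3.6, 6.1]
grip_width: -0.0
```

Request:
move_arm:
  increments:
    - {"claw": 0,"x": 0,"y": -0.5,"z": 0,"twist": 0}
    - {"claw": 0,"x": 0,"y": -0.5,"z": 0,"twist": 0}
    - {"claw": 0,"x": 0,"y": -0.5,"z": 0,"twist": 0}
    - {"claw": 0,"x": 0,"y": -0.5,"z": 0,"twist": 0}

```text
clock: 14.6
eef_pos: [0.484, 0.0944, 0.0378]
ee_rot: [[-0.962, -0.272, 0.0], [-0.272, 0.962, 0.001], [-0.0, 0.001, -1.0]]
force: [-0.5, 5.3, 6.7]
grip_width: 0.0004
```

Request:
move_arm:
  increments:
    - {"claw": 0,"x": 0,"y": -0.5,"z": 0,"twist": 0}
    - {"claw": 0,"x": 0,"y": -0.5,"z": 0,"twist": 0}
    - {"claw": 0,"x": 0,"y": -0.5,"z": 0,"twist": 0}

```text
clock: 14.9
eef_pos: [0.4881, 0.08, 0.0377]
ee_rot: [[-0.962, -0.272, -0.0], [-0.272, 0.962, 0.001], [-0.0, 0.001, -1.0]]
force: [-1.2, 4.7, 7.7]
grip_width: 0.0001
```

Request:
move_arm:
  increments:
    - {"claw": 0,"x": 0,"y": -0.5,"z": 0,"twist": 0}
    - {"claw": 0,"x": 0,"y": -0.5,"z": 0,"twist": 0}
    - {"claw": 0,"x": 0,"y": -0.3,"z": 0,"twist": 0}

```text
clock: 15.2
eef_pos: [0.4916, 0.0674, 0.0377]
ee_rot: [[-0.962, -0.272, 0.0], [-0.272, 0.962, 0.001], [-0.0, 0.001, -1.0]]
force: [-2.4, 4.5, 6.2]
grip_width: 0.0002
```

Request:
move_arm:
  increments:
    - {"claw": 0,"x": 0,"y": -0.3,"z": 0,"twist": 0}

```text
clock: 15.3
eef_pos: [0.4924, 0.0646, 0.0377]
ee_rot: [[-0.962, -0.272, -0.0], [-0.272, 0.962, 0.001], [-0.0, 0.001, -1.0]]
force: [-2.0, 5.1, 6.0]
grip_width: 0.0003
```

Request:
move_arm:
  increments:
    - {"claw": 0,"x": 0,"y": -0.3,"z": 0,"twist": 0}

```text
clock: 15.4
eef_pos: [0.4932, 0.0617, 0.0377]
ee_rot: [[-0.962, -0.272, -0.0], [-0.272, 0.962, 0.001], [-0.0, 0.001, -1.0]]
force: [-1.8, 4.9, 5.4]
grip_width: 0.0001
```

Request:
move_arm:
  increments:
    - {"claw": 0,"x": 0,"y": -0.3,"z": 0,"twist": 0}

```text
clock: 15.5
eef_pos: [0.494, 0.0589, 0.0377]
ee_rot: [[-0.962, -0.272, -0.0], [-0.272, 0.962, 0.001], [-0.0, 0.001, -1.0]]
force: [-0.5, 4.5, 5.6]
grip_width: 0.0002
```

Request:
move_arm:
  increments:
    - {"claw": 0,"x": 0,"y": -0.3,"z": 0,"twist": 0}
    - {"claw": 0,"x": 0,"y": -0.3,"z": 0,"twist": 0}

```text
clock: 15.7
eef_pos: [0.4955, 0.0528, 0.0374]
ee_rot: [[-0.962, -0.272, -0.0], [-0.272, 0.962, -0.0], [0.0, 0.0, -1.0]]
force: [0.5, -0.3, -0.3]
grip_width: 0.0003
```

Request:
move_arm:
  increments:
    - {"claw": 0,"x": 0,"y": -0.3,"z": 0,"twist": 0}

```text
clock: 15.8
eef_pos: [0.4961, 0.0495, 0.037]
ee_rot: [[-0.962, -0.271, -0.001], [-0.271, 0.962, -0.001], [0.001, -0.001, -1.0]]
force: [0.7, -0.1, -0.3]
grip_width: -0.0002
```

Request:
move_arm:
  increments:
    - {"claw": 0,"x": 0,"y": -0.3,"z": 0,"twist": 0}

```text
clock: 15.9
eef_pos: [0.4969, 0.0467, 0.0369]
ee_rot: [[-0.962, -0.271, -0.001], [-0.271, 0.962, -0.001], [0.001, -0.0, -1.0]]
force: [-0.1, 0.2, 0.2]
grip_width: 0.0001
```

Request:
move_arm:
  increments:
    - {"claw": 0,"x": 0,"y": -0.2,"z": 0,"twist": 0}

```text
clock: 16.0
eef_pos: [0.4976, 0.0449, 0.0371]
ee_rot: [[-0.962, -0.271, -0.001], [-0.271, 0.962, -0.0], [0.001, -0.0, -1.0]]
force: [-1.5, 0.7, 0.1]
grip_width: 0.0003
```

The contact force dropped away at y ≈ 0.056, which matches the depth-derived near edge of the groove. I'll move on to the groove centre and feel downward.

Request:
move_arm:
  increments:
    - {"claw": 0,"x": 0,"y": -0.35,"z": 0,"twist": 0}
    - {"claw": 0,"x": 0,"y": -0.35,"z": 0,"twist": 0}

```text
clock: 16.2
eef_pos: [0.4998, 0.0385, 0.0374]
ee_rot: [[-0.962, -0.272, -0.0], [-0.272, 0.962, -0.0], [0.0, -0.0, -1.0]]
force: [-0.6, -0.1, -0.6]
grip_width: 0.0003
```

Request:
move_arm:
  increments:
    - {"claw": 0,"x": 0,"y": 0,"z": 0.2,"twist": 0}
    - {"claw": 0,"x": 0,"y": 0,"z": 0.1,"twist": 0}

```text
clock: 16.4
eef_pos: [0.4997, 0.0387, 0.0342]
ee_rot: [[-0.962, -0.272, -0.0], [-0.272, 0.962, 0.0], [0.0, 0.0, -1.0]]
force: [-0.2, 0.3, -0.7]
grip_width: -0.0004
```

Request:
move_arm:
  increments:
    - {"claw": 0,"x": 0,"y": 0,"z": 0.2,"twist": 0}
    - {"claw": 0,"x": 0,"y": 0,"z": 0.1,"twist": 0}

```text
clock: 16.6
eef_pos: [0.4996, 0.0389, 0.0312]
ee_rot: [[-0.962, -0.272, -0.0], [-0.272, 0.962, 0.0], [0.0, 0.0, -1.0]]
force: [0.5, 0.6, 0.4]
grip_width: -0.0001
```

Request:
move_arm:
  increments:
    - {"claw": 0,"x": 0,"y": 0,"z": 0.1,"twist": 0}
    - {"claw": 0,"x": 0,"y": 0,"z": 0.1,"twist": 0}

```text
clock: 16.8
eef_pos: [0.4998, 0.0389, 0.0296]
ee_rot: [[-0.962, -0.272, 0.0], [-0.272, 0.962, 0.0], [-0.0, 0.0, -1.0]]
force: [-2.2, 0.3, 6.2]
grip_width: -0.0002
```

The plate is felt exactly 8 mm below the rail top, at about 6 N. I'll press it down.

Request:
move_arm:
  increments:
    - {"claw": 0,"x": 0,"y": 0,"z": 0.1,"twist": 0}
    - {"claw": 0,"x": 0,"y": 0,"z": 0.1,"twist": 0}

```text
clock: 17.0
eef_pos: [0.4998, 0.0389, 0.0281]
ee_rot: [[-0.962, -0.272, 0.0], [-0.272, 0.962, 0.0], [-0.0, 0.0, -1.0]]
force: [-2.7, -0.6, 6.4]
grip_width: 0.0001
```

Request:
move_arm:
  increments:
    - {"claw": 0,"x": 0,"y": 0,"z": 0.1,"twist": 0}
    - {"claw": 0,"x": 0,"y": 0,"z": 0.1,"twist": 0}

```text
clock: 17.2
eef_pos: [0.4998, 0.0389, 0.0261]
ee_rot: [[-0.962, -0.272, 0.0], [-0.272, 0.962, 0.0], [-0.0, 0.0, -1.0]]
force: [-3.6, -0.5, 6.1]
grip_width: 0.0
```

Request:
move_arm:
  increments:
    - {"claw": 0,"x": 0,"y": 0,"z": 0.1,"twist": 0}
    - {"claw": 0,"x": 0,"y": 0,"z": 0.1,"twist": 0}

```text
clock: 17.4
eef_pos: [0.4998, 0.0389, 0.0241]
ee_rot: [[-0.962, -0.272, 0.0], [-0.272, 0.962, 0.0], [-0.0, 0.0, -1.0]]
force: [-2.7, -0.4, 6.2]
grip_width: 0.0002
```

Request:
move_arm:
  increments:
    - {"claw": 0,"x": 0,"y": 0,"z": 0.1,"twist": 0}
    - {"claw": 0,"x": 0,"y": 0,"z": 0.1,"twist": 0}

```text
clock: 17.6
eef_pos: [0.4998, 0.0389, 0.0221]
ee_rot: [[-0.962, -0.272, 0.0], [-0.272, 0.962, 0.0], [-0.0, 0.0, -1.0]]
force: [-2.9, 0.6, 5.6]
grip_width: -0.0003
```

Request:
move_arm:
  increments:
    - {"claw": 0,"x": 0,"y": 0,"z": 0.1,"twist": 0}
    - {"claw": 0,"x": 0,"y": 0,"z": 0,"twist": 0}

```text
clock: 17.8
eef_pos: [0.4998, 0.0389, 0.0217]
ee_rot: [[-0.962, -0.272, 0.001], [-0.272, 0.962, 0.0], [-0.001, -0.0, -1.0]]
force: [-5.5, 0.1, 11.2]
grip_width: 0.0
```

The force jumped to 11 N after 8 mm of travel, so the plate is at its end stop. I'll hold briefly, then withdraw straight up.

Request:
move_arm:
  increments:
    - {"claw": 0,"x": 0,"y": 0,"z": 0.05,"twist": 0}
    - {"claw": 0,"x": 0,"y": 0,"z": 0,"twist": 0}
    - {"claw": 0,"x": 0,"y": 0,"z": -0.3,"twist": 0}
    - {"claw": 0,"x": 0,"y": 0,"z": -0.8,"twist": 0}
    - {"claw": 0,"x": 0,"y": 0,"z": -2,"twist": 0}
    - {"claw": 0,"x": 0,"y": 0,"z": -3,"twist": 0}
    - {"claw": 0,"x": 0,"y": 0,"z": -3,"twist": 0}
    - {"claw": 0,"x": 0,"y": 0,"z": -3,"twist": 0}

```text
clock: 18.6
eef_pos: [0.4997, 0.0388, 0.1424]
ee_rot: [[-0.962, -0.272, 0.0], [-0.272, 0.962, -0.0], [-0.0, -0.0, -1.0]]
force: [0.7, 0.2, 1.2]
grip_width: -0.0001
```

Request:
move_arm:
  increments:
    - {"claw": 0,"x": 2,"y": 0,"z": -2,"twist": 0}
    - {"claw": 0,"x": 3,"y": 0,"z": -1,"twist": 0}
    - {"claw": 0,"x": 3,"y": 0,"z": 0,"twist": 0}
    - {"claw": 0,"x": 3,"y": 0,"z": 0,"twist": 0}
    - {"claw": 0,"x": 2,"y": 0,"z": 0,"twist": 0}
    - {"claw": 0,"x": 0,"y": 0,"z": 0,"twist": 0}
    - {"claw": 0,"x": 0,"y": 0,"z": 0,"twist": 0}

```text
clock: 19.3
eef_pos: [0.375, 0.0035, 0.1715]
ee_rot: [[-0.962, -0.271, 0.001], [-0.271, 0.962, 0.0], [-0.001, -0.0, -1.0]]
force: [0.7, 1.2, -1.0]
grip_width: 0.0001
```

```bash
python3 - <<'E'
from bench import arm
import numpy as np,cv2,pickle
from h import *
d0=pickle.load(open('d0.pkl','rb'));s=arm.sense();print(s['clock'],s['eef_pos'],s['force'])
f=arm.grab_frame('side');cv2.imwrite('pics/end.png',f['frame'][:,:,::-1])
a=np.radians(16.05);ex=np.array([np.cos(a),np.sin(a)]);ey=np.array([-np.sin(a),np.cos(a)]);c=(.5139,.0119)
for n,g in(('before',d0['side']),('after',f)):
    P=cloud(g).reshape(-1,3);q=P[:,:2]-c;x=q@ex;y=q@ey
    for lab,m in(('cover',(x>.034)&(x<.05)&(abs(y)<.18)&(P[:,2]<.12)),('cover rear',(x>.14)&(x<.16)&(abs(y)<.18)&(P[:,2]<.12)),('groove',(abs(x)<.013)&(y>.018)&(y<.044)&(P[:,2]<.09))):
        print(n,lab,m.sum(),np.round(np.median(P[m,2])*1e3,1) if m.any() else None)
E
```

```text
19.3 [0.37502057 0.00346544 0.17148925] [ 0.67545049  1.22745779 -1.01005348]
before cover 838 71.7
before cover rear 828 72.5
before groove 87 53.2
after cover 1066 89.7
after cover rear 796 76.3
after groove 74 45.2
```

View pics/end.png

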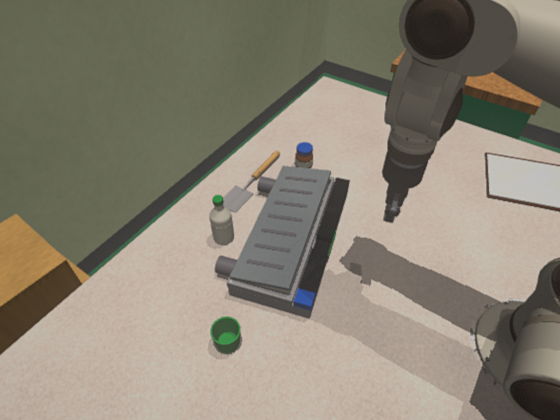

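The cover stands ajar with its front edge up 18 mm, and the plate is 8 mm lower than before. The hand is clear at (395,210), and the bottle (222,220), jar (305,155), cup (226,333) and scraper (250,185) haven't moved. I'll hand it in.

```bash
python3 -c "
from bench import arm
print(arm.finish_job())"
```

```text
the job is handed in; nothing more can be done
None
```

The release is pressed fully down, the cover stands ajar, and the job is handed in with the hand clear. The system reported no verdict.

**What I did:**
- I touched the blue cap with the closed fingertips; the reading at the end of that step was 11.5 N.
- I slid along the rail at about 6 N until the force dropped away at the groove's near edge.
- I felt the plate 8 mm below the rail top and pressed it another 8 mm to its stop. The reading there was 11 N, before a last 0.5 mm push whose force I did not read.
- I lifted straight up and backed off toward the robot. The whole job took about 19 s of the 61 s allowed.

**Last checks:**
- **Release plate:** depth shows it 8 mm lower (53.2 to 45.2 mm).
- **Cover:** a strip just behind its front edge rose from 71.7 to 89.7 mm, about what 0.14 rad ajar gives there.
- **Bystanders:** the bottle, jar, cup and scraper look unmoved in the last picture; I judged this by eye and did not measure it.
- **Hand:** well clear of the unit, with only sensor noise on the force reading.

**Disagreements:**
- **Fingertip position:** contact came with the tool centre point at z = 0.038, so the closed fingertips stand about 22 mm behind it, not 17 mm ahead as stated.
- **Camera views:** the two views differed by about 4–5 mm in y. I averaged them, and the groove edge I felt agreed with that.

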